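# Book the gauge reading and hold the index pin out

### The job

The heat sink on the gauge fixture has been read at this station. Book the reading on the readout, pressing each key fully home and letting it come up before the next: first the square key (freeze), then the long bar key (store), then the small round key (next station); leave the large round key alone, it would wipe the zero. Then take the black pull knob of the index plunger, draw it straight back as far as it goes and finish while still holding it there, the pin clear of its hole, so that I can turn the plate by hand; do not turn the plate yourself or disturb anything else on the bench.

Things in the scene. Friction and masses are not known exactly. Their poses are not given: they have to be found in the camera images.
- fixture: Gauge fixture fixed to the bench, left or right: base 285 x 200 x 24 mm, index plate 157 mm wide (top 74 mm high) with heat sink (top 109 mm), column 235 mm high at the back left (x 135, y 75 mm) with an indicator. Origin on the bench under the plate's centre, -x towards the knob, z up. The plunger's bracket (44 mm wide, 84 high) ends at x = -112 mm, the base at -118 mm.
- knob_grip (a point): Black round pull knob of the index plunger, axis level along the fixture's x, 62 mm above the bench. This point: centre of its neck, which is 25 mm in diameter, 27 mm long (x +-13.5 mm) and ends at -x in a rim 31 mm wide, 8 mm thick. Pull along its own -x (fixture's axes). At rest a 20 mm sleeve is 5 mm behind the neck, the bracket 15 mm. Free above and at the sides.
- plunger (a joint): Withdrawal of the index plunger in m: 0 seated (its 10 mm pin 11 mm deep in the plate's rim hole), 0.011 just out of the hole, 0.015 fully back against its stop. A spring pulls it home: 5 N at 0, 13 N at 0.015; it does not latch.
- plate (a joint): Angle of the index plate in rad, 0 at this station. The seated pin locks it (about 0.02 rad of play); with the pin out it turns freely.
- readout: Gauge readout: light grey sloped console fixed to the bench on the other side, 155 mm deep (x), 230 mm wide; origin on the bench under its centre, -x its low front, y its left, z up. The deck rises towards +x by 0.2 rad; a display hood 34 mm high stands on it 56 mm behind the key row. Four keys in a row, 44 mm apart, from left (+y): square, small round, bar, large round.
- key_square_top (a point): Square key, 20 x 20 mm, leftmost (+y end): centre of the key's top face, at rest 8 mm proud of the deck; z points out of the deck (tipped 0.2 rad from vertical towards the console's front), x to the console's back (display), y to its left
- key_small_top (a point): Small round key, 16 mm across, second from left: centre of the key's top face, at rest 8 mm proud of the deck; z points out of the deck (tipped 0.2 rad from vertical towards the console's front), x to the console's back (display), y to its left
- key_bar_top (a point): Long bar key, 32 mm fore-and-aft (x) by 13 mm, third from left: centre of the key's top face, at rest 8 mm proud of the deck; z points out of the deck (tipped 0.2 rad from vertical towards the console's front), x to the console's back (display), y to its left
- key_large_top (a point): Large round key, 27 mm across, rightmost (-y end), not to be pressed: centre of the key's top face, at rest 8 mm proud of the deck; z points out of the deck (tipped 0.2 rad from vertical towards the console's front), x to the console's back (display), y to its left
- key_square (a joint): Press depth of the square key in m, 0 up, 0.005 fully down; grey plastic cap, travel 5 mm along its own -z, needs 1.2 N to start and 4 N fully down, springs back
- key_bar (a joint): Press depth of the bar key in m, 0 up, 0.005 fully down; grey plastic cap, travel 5 mm along its own -z, needs 1.2 N to start and 4 N fully down, springs back
- key_small (a joint): Press depth of the small round key in m, 0 up, 0.005 fully down; grey plastic cap, travel 5 mm along its own -z, needs 1.2 N to start and 4 N fully down, springs back
- key_large (a joint): Press depth of the large round key in m, 0 up, 0.005 fully down; grey plastic cap, travel 5 mm along its own -z, needs 1.2 N to start and 4 N fully down, springs back
- small_sink: Bystander: small loose finned heat sink, 40 x 40 x 20 mm, on the bench between fixture and readout; origin under its centre.
- setting_ring: Bystander: loose steel setting ring, 40 mm across, 14 mm high, lying on the fixture's base at the back right; origin under its centre.
- caliper: Bystander: digital caliper lying flat near the robot, 235 mm long (x), about 12 mm high; origin under its beam's middle.
- screwdriver: Bystander: screwdriver lying along its x near the robot; origin under its middle.
- bottle: Bystander: white plastic bottle, 60 mm across, 150 mm high, at the left side; origin under its centre.
- tape_roll: Bystander: roll of tape lying flat, 90 mm across, 24 mm high, at the left side; origin under its centre.
- carton: Bystander: small closed carton, 140 x 100 x 50 mm, at the right side; origin under its centre.

How it is judged:
On the way, in this order (a step that is already met when the one before it is completed fails the run):
1. the square key is pressed home, alone (value of joint key_square above 0.004 m and value of joint each of key_bar, key_small, key_large below 0.0015 m), for 0.05 s.
2. then the bar key is pressed home, alone (value of joint key_bar above 0.004 m and value of joint each of key_square, key_small, key_large below 0.0015 m), for 0.05 s.
3. then the small round key is pressed home, alone (value of joint key_small above 0.004 m and value of joint each of key_square, key_bar, key_large below 0.0015 m), for 0.05 s.
4. then the plunger is drawn fully back by the fingers, all keys up (value of joint plunger above 0.0125 m and contact force between the fingers and plunger above 4 N and value of joint each of key_square, key_bar, key_small, key_large below 0.0015 m), for 0.3 s.
At the end, for the whole second after the job is handed in: The fingers hold the pull knob (contact force above 4 N) with the plunger drawn back more than 12.5 mm of its 15 mm, the pin so clear of its hole; the plate is within 0.08 rad of this station; all keys are up (less than 1.5 mm down); no bystander has moved 30 mm (all of step 4 and value of joint plate between -0.08 and 0.08 rad and distance of each of small_sink, setting_ring, caliper, screwdriver, bottle, tape_roll, carton from where it was at the start of the episode below 0.03 m); the arm keeps its last pose, push and grip.
It fails at once if the large round key is pressed (more than 2.5 mm) (value of joint key_large above 0.0025 m).
It fails at once if two keys are down together (both more than 2.5 mm) (value of joint each of key_square, key_bar above 0.0025 m or value of joint each of key_square, key_small above 0.0025 m or value of joint each of key_bar, key_small above 0.0025 m).
It fails at once if the robot turns the plate (more than 0.15 rad) (value of joint plate above 0.15 rad or value of joint plate below -0.15 rad).
It fails at once if a bystander is pushed 30 mm or more (distance of any of small_sink, setting_ring, caliper, screwdriver, bottle, tape_roll, carton from where it was at the start of the episode above 0.03 m).
It also fails if it takes over 54 s, if anything falls off the work surface, if the arm or the gripper's body presses on something with over 40 N, if the wrist force passes 120 N, or if a joint passes its speed limit or range.

### The arm

A 6-joint arm with a two-finger parallel gripper is mounted at the origin on the work surface. World frame = base frame: x ahead of the robot, y to its left, z up, the work surface at z = 0. Lengths are in m, angles in rad, forces in N, time in s.
With the tool pointing down it reaches from about 0.275 to 0.875 m from the base axis. Payload 12.5 kg.
Tool frame: the origin (TCP) lies on the centre line of the jaws, within the pads' length; the fingertips stand r.finger_overhang ahead of it and the grasp point (between the pads) lies 3 mm ahead of it (r.finger_overhang is the distance from the TCP to the fingertips, in m); z points along the fingers, y is the line along which they close (so a half turn about z gives the same grasp; the last joint's range is limited). The gripper opens to 85 mm and grips with 20 to 120 N. Pads are 22 mm wide; open, the fingers measure 114 mm over their backs; the gripper's body (76 mm by 85 mm) begins 54 mm behind the grasp point. The pads swing forward as they close: fully open they stand 13 mm farther back than shut.
Start: joints at [1.221, 0.351, 1.652, -0, 1.139, -0.085], TCP at [0.144, 0.531, 0.253] pointing down, gripper open.
Joint ranges: [-2.75, 2.75], [-0.79, 2.1], [0.01, 2.65], [-1.57, 4.71], [0.07, 3.14], [-2.87, 2.87]. Speed limits (rad/s): [2.22, 2.22, 2.79, 3.14, 3.14, 3.14].

### API

Orientations are given as a unit quaternion [x, y, z, w].
In Python, from cell import r, optics gives the robot as it stands. The module is installed in compiled form; this text tells all that it offers. Calls block until the motion is done:
- r.move_to(position, orientation): joint-space move of the TCP to a pose.
- r.move_linear(position, rot=None, vel=0.15): straight line of the TCP; rot=None keeps the orientation; vel is the mean speed in m/s.
- r.set_joints(angles): joint-space move.
- r.set_gripper(opening, squeeze=None): opening from 0.0 (shut) to 1.0 (fully open); squeeze is the grip in N (None keeps the last); returns when the fingers have stopped.
- r.sleep(seconds).
- r.inverse_kinematics(position, orientation): joint angles nearest the present ones, or None.
- optics.get_image(name): name is "scene" or "top"; returns a dict with "pixels" (400x640x3 uint8, red, green, blue), "depth" (400x640 float32, m along the optical axis (not along the pixel's ray), 0 where there is no reading), "fx", "fy", "cx", "cy" (pixels), "camera_from_world" (4x4, takes a point from world to camera coordinates). Camera axes: x right, y down, z forward; pixel columns grow to the right and rows downward; lengths in m; the calibration is good to about 2 mm. A picture is of the moment at which its call begins.
A pose or a line that the arm cannot do raises r.PlanningError and nothing moves.
- r.hand_in(): hands the job in; it is judged then, once.
Readings, each from a call of its own:
- r.current_t(): time.
- r.current_q(): joint angles.
- r.current_qvel(): joint speeds.
- r.current_effort(): joint torques, N m.
- r.current_tool_pos(): TCP position.
- r.current_ee_rot(): TCP orientation.
- r.current_contact_force(): force on the tool from outside, world axes, zero at the start.
- r.current_torque(): the same for the moment, N m.
- r.current_opening(): opening from 0.0 (shut) to 1.0 (fully open).
- r.current_finger_force(): force on a finger pad.
Only numpy, scipy, OpenCV 4.12 (cv2) and the standard library are available. Lean on these libraries where they do the work, as an engineer would, in place of code of your own. Each camera call takes 0.05 s, during which the arm holds its last target. There are 200 camera calls.

## Working session

There is one attempt and no reset: what is moved stays moved. The work goes in short steps, each a Python script; the robot and the scene stay as the last script left them, time stands still between calls to the robot, and variables do not carry over. Pictures are saved under pics/ and viewed, at most 10 in all, crops included, and the job is handed in when it is done.

```bash
mkdir -p pics; python3 - <<'E'
from cell import r, optics
import cv2, numpy as np
for n in ("scene","top"):
    d=optics.get_image(n); cv2.imwrite(f"pics/{n}.png",d["pixels"][:,:,::-1]); np.savez(n+".npz",**d)
    print(n,d["fx"],d["cx"],d["cy"],np.round(d["camera_from_world"],3).tolist(),(d["depth"]>0).mean())
print(r.finger_overhang,r.current_ee_rot(),r.current_t())
E
```

```text
scene 447.0396151825975 323.9689966034506 196.81141298191528 [[0.628, 0.778, -0.002, -0.334], [0.569, -0.461, -0.682, -0.282], [-0.532, 0.426, -0.732, 1.792], [0.0, 0.0, 0.0, 1.0]] 0.99584375
top 516.6359788979122 318.80679220127337 202.7897340984112 [[-0.014, -1.0, 0.002, -0.025], [-0.996, 0.014, -0.085, 0.537], [0.084, -0.003, -0.996, 1.661], [0.0, 0.0, 0.0, 1.0]] 0.99587109375
0.022 [ 1.32020790e-01  9.91246807e-01 -5.10966594e-04 -1.29854524e-04] 0.1
```

View pics/scene.png

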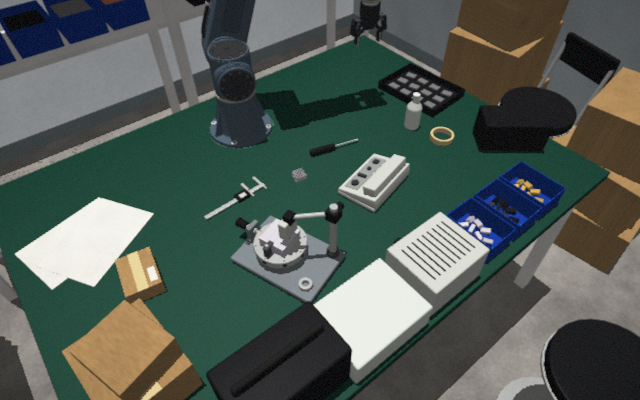

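View pics/top.png

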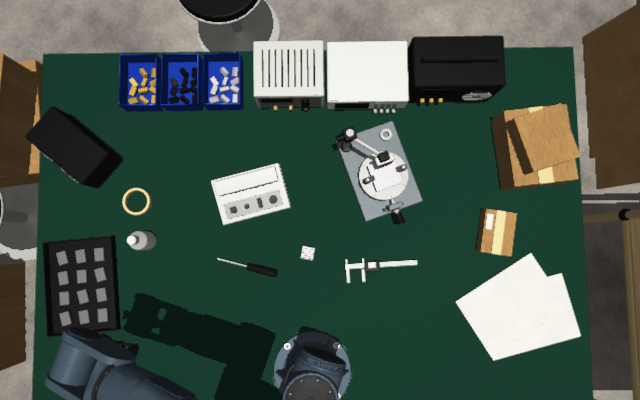

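The scene view shows the console at about (375,180) and the fixture at (285,255), with the knob near (243,228). In the top view the console is at (250,195) with its keys along row ~205, and the knob is at (397,215). I'll enlarge both.

```bash
python3 - <<'E'
import cv2, numpy as np
t=cv2.imread("pics/top.png"); s=cv2.imread("pics/scene.png")
z=lambda im,x,y,w,h,k: cv2.resize(im[y:y+h,x:x+w],None,fx=k,fy=k,interpolation=cv2.INTER_CUBIC)
a=np.hstack([z(t,205,160,90,70,4.4)[:300,:396],z(t,350,160,90,70,4.4)[:300,:396]])
b=np.hstack([z(s,330,142,90,70,4.4)[:300,:396],z(s,225,195,90,70,4.4)[:300,:396]])
cv2.imwrite("pics/crops.png",np.vstack([a,b]))
E
```

```text
(no output)
```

View pics/crops.png

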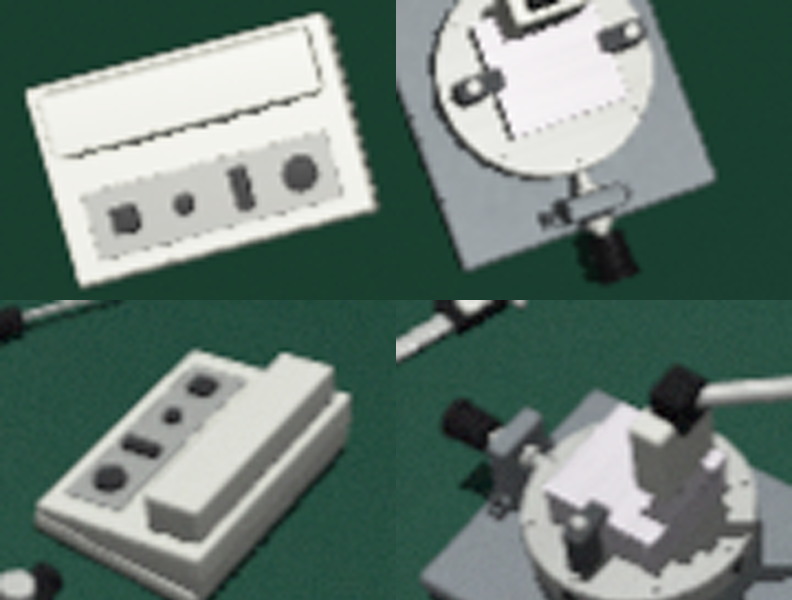

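Top crop: square key at (233,209), small at (247,206), bar at (260,202), large at (273,199), and the knob's black cylinder at ~(488-396=210 → px 398,218). Scene crop: keys from (376,161) to (354,182), knob at ~(332,222 in window coordinates → px 241,226). Next I'll triangulate with masks and cross-check against depth.

```bash
cat > geo.py <<'E'
import cv2, numpy as np
D={n:dict(np.load(n+".npz")) for n in ("scene","top")}
def proj(n):
    d=D[n]; K=np.array([[d["fx"],0,d["cx"]],[0,d["fy"],d["cy"]],[0,0,1]]); return K@d["camera_from_world"][:3]
def tri(a,b):
    p=cv2.triangulatePoints(proj("scene"),proj("top"),np.float64(a).reshape(2,1),np.float64(b).reshape(2,1))[:,0]; return p[:3]/p[3]
def cloud(n):
    d=D[n]; v,u=np.mgrid[:400,:640]; z=d["depth"]
    c=np.stack([(u-d["cx"])/d["fx"]*z,(v-d["cy"])/d["fy"]*z,z,np.ones_like(z)],-1)
    return (c@np.linalg.inv(d["camera_from_world"]).T)[...,:3]
def plane(n,uv,z):
    d=D[n]; T=np.linalg.inv(d["camera_from_world"]); q=T[:3,:3]@[(uv[0]-d["cx"])/d["fx"],(uv[1]-d["cy"])/d["fy"],1]; o=T[:3,3]
    return o+q*(z-o[2])/q[2]
def blobs(n,box,th,amin=6):
    x0,y0,x1,y1=box; g=D[n]["pixels"].max(2)[y0:y1,x0:x1]
    k,l,s,c=cv2.connectedComponentsWithStats((g<th).astype(np.uint8))
    return [(s[i,4],c[i]+[x0,y0],l==i) for i in range(1,k) if s[i,4]>=amin]
E
python3 - <<'E'
from geo import *
np.set_printoptions(precision=4,suppress=True)
C={n:cloud(n) for n in D}
bx={"top":(224,192,284,218),"scene":(350,155,386,188)}
cs={}
for n in bx:
    x0,y0,x1,y1=bx[n]
    print(n,[(a,c.round(1)) for a,c,_ in blobs(n,bx[n],120)])
    cs[n]=[(a,c) for a,c,_ in blobs(n,bx[n],120)]
t=sorted([c for a,c in cs["top"]],key=lambda c:c[0]); s=sorted([c for a,c in cs["scene"]],key=lambda c:-c[0])
if len(t)==len(s)==4:
    for a,b in zip(s,t): print(tri(a,b), C["top"][int(b[1]+.5),int(b[0]+.5)],C["scene"][int(a[1]+.5),int(a[0]+.5)])
for n,b in (("top",(384,204,412,230)),("scene",(232,214,262,240))):
    x0,y0,x1,y1=b; px=D[n]["pixels"][y0:y1,x0:x1].astype(int); c=C[n][y0:y1,x0:x1]
    print(n); print(px[...,1]); print((c[...,2]*1000).astype(int))
    m=(px.max(2)<60)&(c[...,2]>.045)&(c[...,2]<.09); P=c[m]; print(m.sum(),P.mean(0),P.min(0),P.max(0))
    w,V=np.linalg.eigh(np.cov(P.T)); print(V[:,2],w)
E
```

```text
top [(np.int32(46), array([272.9, 199.1])), (np.int32(36), array([259.6, 202.3])), (np.int32(15), array([246.5, 206.1])), (np.int32(33), array([233.2, 209.6])), (np.int32(138), array([272.7, 214.7]))]
scene [(np.int32(231), array([356.7, 161.7])), (np.int32(30), array([375.3, 161.1])), (np.int32(13), array([368.5, 167.8])), (np.int32(35), array([361.8, 174.9])), (np.int32(41), array([354.4, 182.2])), (np.int32(25), array([382.8, 184.8]))]
top
[[159 160 159 161 162 102  56  95 138 135 140 148 152 156 154 154 155 157
  103 131 160 161 159 160 164 160 149 139]
 [159 158 119  97  96 101 122 139 148 154 158 158 159 159 159 159 159 153
  125 148 163 165 161 149 143 121  93  84]
 [158 119  68  49  67 135 158 161 162 162 160 161 162 165 159 146 141 124
  144 160 154 147 130  99  87  75  63  62]
 [160 114  61  44  52  99 151 164 163 164 167 162 151 120 104 109 143 144
  144 134  98  85  80  66  62  63  62  63]
 [106  92  61  43  41  97 153 168 165 155 125 101  95  75  79 114 132 111
   88  81  65  60  62  63  63  63  63  62]
 [ 79  83 102  68  42  76 141 137 102  85  74  86 124 161 149 103  8
[... 13061 characters left out ...]
 2    0    0
     2   48   48   51   53   50   45   41   34   74   74   74   75  107
   113  107]
 [  -3    2    1   -3    0    0    0   -1    2   -1    4    3    0   -4
     3   41   42   46   48   46   39   33   74   72   75   76  107  109
   112  109]
 [   2    0    0    3    0    0   -5    0    1   -2   -3   -2    1    0
     1   34   36   42   43   37   37   32   71   75 1118   75  107  111
   107  111]
 [  -3   -1    0    2   -2   -3    0    1   -1   -4    5    3    3    0
    40   42   43   32   38   34   31   25   71   73   69   75   73   96
   100  113]]
126 [ 0.4928 -0.2854  0.0687] [ 0.464  -0.3022  0.045 ] [ 0.5325 -0.2499  0.0814]
[-0.9512 -0.2498  0.1813] [0.     0.0001 0.0004]
```

```bash
python3 - <<'E'
from geo import *
np.set_printoptions(precision=4,suppress=True)
C={n:cloud(n) for n in D}
t=sorted([c for a,c,_ in blobs("top",(224,192,284,218),120) if a<60],key=lambda c:c[0])
s=sorted([c for a,c,_ in blobs("scene",(350,155,386,188),120) if a<60 and c[0]<380],key=lambda c:-c[0])
K=np.array([tri(a,b) for a,b in zip(s,t)]); print(K)
print("on plane .0? top:",np.array([plane("top",b,k[2]) for b,k in zip(t,K)]))
for a,b in zip(s,t):
    f=lambda n,p:np.median(C[n][int(p[1]+.5)-1:int(p[1]+.5)+2,int(p[0]+.5)-1:int(p[0]+.5)+2].reshape(-1,3),0)
    print(f("scene",a),f("top",b))
y=K[0]-K[3]; print("key span",np.linalg.norm(y),"console yaw",np.arctan2(-y[0],y[1]))
# base
c=C["top"]; p=D["top"]["pixels"].astype(int); m=np.zeros((400,640),np.uint8); m[110:235,325:435]=1
m&=((c[...,2]>.014)&(c[...,2]<.034)&(p[...,0]>110)&(p.max(2)<190)).astype(np.uint8)
m=cv2.morphologyEx(m,cv2.MORPH_OPEN,np.ones((3,3)))
v,u=np.nonzero(m); X=np.array([plane("top",q,.024)[:2] for q in zip(u,v)],np.float32)
R=cv2.minAreaRect(X*1000); print("base",R, cv2.boxPoints(R)); yaw=None
for n in D:
    g=D[n]["pixels"].astype(int); q=C[n]
    k=(g.max(2)<60)&(q[...,2]>.045)&(q[...,2]<.09)&(np.hypot(q[...,0]-.489,q[...,1]+.283)<.045)
    np.save(n+"_knob.npy",q[k])
E
```

```text
[[0.5176 0.2438 0.0401]
 [0.5282 0.201  0.0403]
 [0.5398 0.1589 0.0406]
 [0.5497 0.116  0.0396]]
on plane .0? top: [[0.5168 0.2427 0.0401]
 [0.5273 0.1999 0.0403]
 [0.539  0.1578 0.0406]
 [0.5489 0.1149 0.0396]]
[0.5219 0.2409 0.0459] [0.5154 0.2433 0.0411]
[0.5327 0.2004 0.0419] [0.5276 0.198  0.0429]
[0.5442 0.158  0.0445] [0.54   0.1558 0.0415]
[0.551  0.1136 0.0453] [0.5489 0.1144 0.0421]
key span 0.13172506622151703 console yaw 0.24582080919737817
base ((640.697998046875, -230.76821899414062), (281.30059814453125, 196.1812744140625), 19.001800537109375) [[ 475.7739 -183.8181]
 [ 539.6501 -369.3092]
 [ 805.6221 -277.7183]
 [ 741.7459  -92.2273]]
```

```bash
cat > act.py <<'E'
from cell import r, optics
import numpy as np
from scipy.spatial.transform import Rotation as Ro
np.set_printoptions(precision=4,suppress=True)
KEY={"square":[.5176,.2438,.0415],"small":[.5282,.201,.0415],"bar":[.5398,.1589,.0415]}
def frame(yaw,tilt,flip):
    """tool orientation: fingers down (tilted forward by tilt), jaws along the local y"""
    a=Ro.from_euler("z",yaw)*Ro.from_euler("y",-tilt)   # local z = outward normal
    return (a*Ro.from_matrix(np.diag([-1.,1,-1]) if flip else np.diag([1.,-1,-1]))).as_quat(), a.as_matrix()
def pick(yaw,tilt,pos):
    best=[]
    for f in (0,1):
        q,M=frame(yaw,tilt,f); j=r.inverse_kinematics(pos,q)
        if j is not None: best.append((np.abs(np.array(j)-r.current_q()).max(),f))
    f=min(best)[1]; return frame(yaw,tilt,f)
E
python3 - <<'E'
from act import *
for n in ("top","scene"):
    P=np.load(n+"_knob.npy"); o=np.array([.6407,-.2308])-.1425*np.array([np.cos(.3316),np.sin(.3316)])+.118*np.array([np.cos(.3316),np.sin(.3316)])
    L=(Ro.from_euler("z",-.3316).as_matrix()[:2,:2]@(P[:,:2]-o).T).T
    print(n,o,np.percentile(L,[2,50,98],axis=0).tolist(),np.percentile(P[:,2],[2,50,98]))
k=np.array(KEY["square"]); q,M=pick(.2458,.2,k+[0,0,.2]); n=M[:,2]
r.set_gripper(0.0,40)
r.move_to(k+n*.15,q); r.move_linear(k+n*(.022+.015))
print(r.current_tool_pos(),r.current_q(),r.current_contact_force(),r.current_t(),r.current_opening())
np.save("kq.npy",q)
d=optics.get_image("scene"); import cv2
cv2.imwrite("pics/pre.png",cv2.resize(d["pixels"][120:230,310:440,::-1],None,fx=5,fy=5,interpolation=cv2.INTER_CUBIC))
E
```

```text
top [ 0.6175 -0.2388] [[-0.15998010728096304, -0.01100701332687371], [-0.14295141587860904, 0.004077682879757746], [-0.10185639160317414, 0.02196587598481755]] [0.0588 0.0718 0.0821]
scene [ 0.6175 -0.2388] [[-0.15670815532384536, -0.021139568766665902], [-0.13633252792518277, -0.004870602357112362], [-0.09481715931632972, 0.01698449992248096]] [0.0516 0.0705 0.0795]
[0.5107 0.2423 0.0785] [ 0.3713  0.5568  1.8645 -0.0498  0.5213 -1.4047] [0.4134 0.004  0.3268] 3.4417 0.0074561766000889994
```

View pics/pre.png

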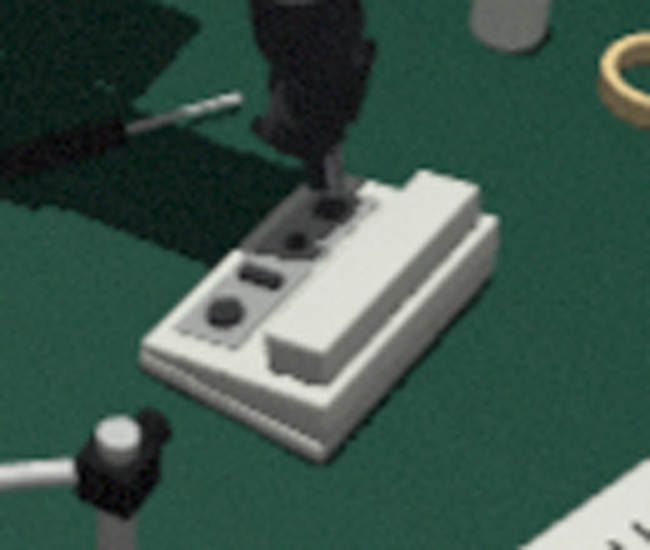

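The closed fingertips are right above the square key (crop ~(335,195)), with clearance to the neighbouring keys. Now the presses, one after another, with force feedback.

```bash
cat >> act.py <<'E'
def press(name,q,fstop=9.,maxd=.014):
    k=np.array(KEY[name]); n=frame(.2458,.2,0)[1][:,2]; q=np.array(q)
    p=lambda h:k+n*(.022+h)
    r.move_linear(p(.015)); r.sleep(.15); b=r.current_contact_force()@n; log=[]
    r.move_linear(p(.004),vel=.06)
    h=.004
    while h>-maxd:
        h-=.001; r.move_linear(p(h),vel=.03); f=r.current_contact_force()@n-b; log.append((round(h*1e3),round(float(f),1)))
        if f>fstop: break
    r.sleep(.2); f=r.current_contact_force()@n-b
    print(name,log,"held",f,r.current_t())
    r.move_linear(p(.02),vel=.1); r.sleep(.15)
    return f
E
python3 - <<'E'
from act import *
q=np.load("kq.npy")
print(press("square",q))
E
```

```text
square [(3, 1.1), (2, 2.1), (1, 2.2), (0, 2.9), (-1, 3.8), (-2, 4.6), (-3, 7.3), (-4, 20.3)] held 20.46205971462606 6.425
20.46205971462606
```

```bash
python3 - <<'E'
from act import *
import cv2
q=np.load("kq.npy")
if press("bar",q,7.)>5: print(press("small",q,7.))
r.move_linear(np.array(r.current_tool_pos())+[0,0,.15])
r.set_gripper(1.0)
q,M=pick(.3316,0,[.4847,-.2845,.2]); np.save("gq.npy",q)
r.move_to([.37,-.12,.25],q); print(r.current_t())   # out of the way of the cameras
d=optics.get_image("top"); np.savez("top2.npz",**d)
im=d["pixels"][160:240,350:450,::-1]; cv2.imwrite("pics/knob.png",cv2.resize(im,None,fx=7,fy=7,interpolation=cv2.INTER_CUBIC))
E
```

```text
bar [(3, -0.5), (2, 1.0), (1, 1.2), (0, 2.4), (-1, 1.5), (-2, 2.1), (-3, 9.1)] held 7.9466133497054905 10.1333
small [(3, 0.2), (2, 1.1), (1, 1.1), (0, 2.1), (-1, 2.3), (-2, 3.5), (-3, 6.4), (-4, 19.7)] held 19.91782135365814 13.7917
19.91782135365814
17.5833
```

View pics/knob.png

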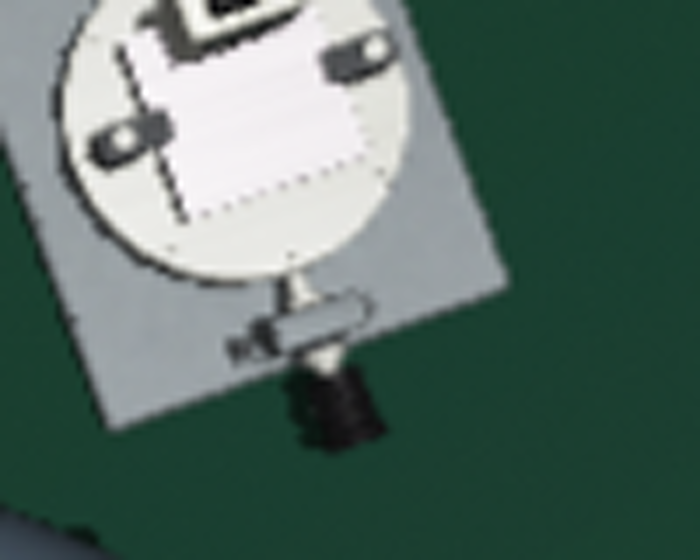

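Top view: the knob's black neck is at crop ~(340,400), i.e. px (398,217), its rim ends at row ~223, and the base's front edge is visible behind it. I'll check this against the base-derived prediction in both views.

```bash
python3 - <<'E'
from geo import *
np.set_printoptions(precision=4,suppress=True)
o=np.array([.6175,-.2388]); u=np.array([np.cos(.3316),np.sin(.3316)])
w=np.array([-u[1],u[0]])
for n in D:
    c=cloud(n); z=c[...,2]; L=np.stack([(c[...,:2]-o)@u,(c[...,:2]-o)@w],-1)
    m=(z>.045)&(z<.09)&(L[...,0]<-.122)&(L[...,0]>-.18)&(abs(L[...,1])<.04)
    print(n,m.sum(),"x",np.percentile(L[m][:,0],[1,99]))
    for a,b in ((-.15,-.138),(-.138,-.126)):
        k=m&(L[...,0]>a)&(L[...,0]<b); print("  y",np.percentile(L[k][:,1],[3,50,97]),"ztop",np.percentile(z[k],[5,90]))
    v,uu=np.nonzero(m)
    # silhouette middle at the axis height
    q=np.array([plane(n,(x+0.,y+0.),.062)[:2] for x,y in zip(uu,v)]); l=np.stack([(q-o)@u,(q-o)@w],1)
    s=(l[:,0]>-.15)&(l[:,0]<-.13); print("  ray mid",[(np.round((l[s&(abs(l[:,0]-g)<.004)][:,1].min()+l[s&(abs(l[:,0]-g)<.004)][:,1].max())/2,4)) for g in (-.146,-.14,-.134)],"end",l[:,0].min())
    for g in (-.1405,-.162):
        P=proj(n)@np.r_[o+u*g,.062,1]; print("  pred px",g,P[:2]/P[2])
E
```

```text
scene 108 x [-0.1601 -0.1247]
  y [-0.011  -0.0045  0.0098] ztop [0.0603 0.0763]
  y [-0.0099 -0.0026  0.0112] ztop [0.0597 0.075 ]
  ray mid [np.float64(0.0021), np.float64(0.0022), np.float64(0.0023)] end -0.168550765515923
  pred px -0.1405 [241.945  223.8842]
  pred px -0.162 [236.493  221.0224]
top 98 x [-0.1606 -0.1239]
  y [-0.0102  0.0034  0.0128] ztop [0.0637 0.0782]
  y [-0.011   0.003   0.0141] ztop [0.0605 0.0779]
  ray mid [np.float64(0.0004), np.float64(0.0002), np.float64(0.0)] end -0.16088533819227857
  pred px -0.1405 [398.1843 216.8042]
  pred px -0.162 [400.5648 223.1706]
```

```bash
python3 - <<'E'
from act import *
import cv2
q=np.load("gq.npy"); u=np.array([np.cos(.3316),np.sin(.3316),0]); w=np.array([-u[1],u[0],0])
g=np.array([.6175,-.2388,.065])-.1405*u+.0007*w
r.move_to(g+[0,0,.13],q); r.move_linear(g,vel=.12); r.sleep(.1)
b=r.current_contact_force(); print("at knob",r.current_tool_pos(),g,b,r.current_t())
r.set_gripper(0.0,60); r.sleep(.2)
f=r.current_contact_force()-b
print("closed",r.current_opening(),r.current_finger_force(),f@u,f@w,f[2],r.current_t())
d=optics.get_image("scene"); cv2.imwrite("pics/grip.png",cv2.resize(d["pixels"][170:280,210:340,::-1],None,fx=5,fy=5,interpolation=cv2.INTER_CUBIC))
E
```

```text
at knob [ 0.4847 -0.2841  0.0657] [ 0.4844 -0.2839  0.065 ] [-0.3767  0.1926 -0.4621] 19.8083
closed 0.27187837726710157 58.655766248703 0.3557017156669693 11.513239785335665 10.693826048336446 20.6083
```

View pics/grip.png

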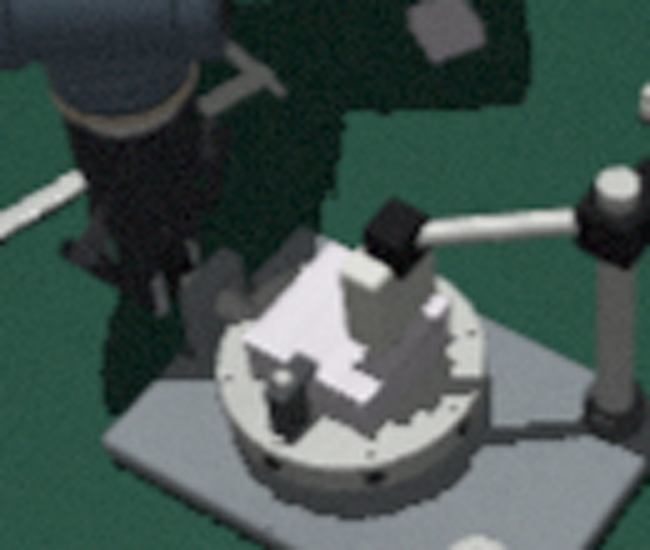

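The fingers straddle the knob (crop ~(150,280)) clear of the bracket, and the opening of ~23 mm fits the neck. Now I'll draw it back in steps, watching the force.

```bash
python3 - <<'E'
from act import *
u=np.array([np.cos(.3316),np.sin(.3316),0]); p0=np.array(r.current_tool_pos()); f0=r.current_contact_force()@u
log=[]
for i in range(1,23):
    r.move_linear(p0-u*.001*i,vel=.03); f=r.current_contact_force()@u-f0
    log.append((i,round(float((p0-r.current_tool_pos())@u*1e3),1),round(float(f),1)))
    if i>10 and f>28: break
r.sleep(.4)
F=r.current_contact_force()
print(log); print("held",F,F@u-f0,(p0-r.current_tool_pos())@u,r.current_opening(),r.current_finger_force(),r.current_t())
E
```

```text
[(1, 0.4, 4.3), (2, 1.4, 5.8), (3, 2.4, 6.0), (4, 3.3, 6.5), (5, 4.3, 7.0), (6, 5.2, 7.5), (7, 6.1, 7.0), (8, 7.1, 8.4), (9, 8.0, 8.9), (10, 8.9, 9.3), (11, 9.9, 9.6), (12, 10.8, 9.9), (13, 11.7, 10.8), (14, 12.7, 11.3), (15, 13.6, 11.3), (16, 14.6, 11.6), (17, 15.1, 15.1), (18, 15.2, 22.6), (19, 15.3, 30.2)]
held [ 26.8551  15.6741 -10.1534] 30.04497247468071 0.01535409955635237 0.2708447734303868 59.724960923194885 25.8083
```

The spring force rises 4→12 N, followed by a hard stop at 15 mm, so the plunger is fully back and still held.

```bash
python3 -c "
from cell import r
print(r.hand_in(), r.current_t())"
```

```text
the job is handed in; nothing more can be done
the job is handed in; nothing more can be done
```

I pressed the square, bar and small round keys home in that order, then drew the plunger knob back about 15 mm to its stop and handed the job in at about 26 s with the gripper still holding it; the key and plunger travel is read from the force and position readings, and I took no final picture of the plate or bench.

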